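Clamp an iron bracket and lock the clamp with its pin

TASK

Lock the iron bracket into its deburring fixture: push the sliding clamp by its orange grip all the way to its end stop so that it covers the bracket's edge, then take the green-handled lock pin from the wooden rack and put it down through the hole in the clamp into the bore beneath, fully home with its collar on the clamp, and let go. Leave the red and yellow pins in the rack and the bracket seated in the fixture, and do not knock over the jar.

Things in the scene. Friction and masses are not known exactly. Their poses are not given: they have to be found in the camera images.
- fixture: Fixed steel fixture block, 150 (x) x 290 (y) x 50 mm high, standing on the bench; origin at the centre of its underside. The clamp slides along its +y. Low guides (10 mm high, inner faces at x = +-27 mm) flank the clamp, two yellow stop lugs (22 mm high) stand beside them at y = +38 mm, and a nest with 10 mm high rims on its +y end holds the iron bracket.
- clamp (a joint): Travel of the sliding clamp along the fixture's +y, m: 0 fully drawn back, 0.060 at its end stop (clamped). Stiff, about 3 N, stays where it is left.
- clamp_grip (a point): Centre of the top of the clamp's orange grip: an upright block, 32 mm (fixture x) x 18 mm (fixture y) x 45 mm high. Its top is 107.5 mm above the bench, its foot (the top of the clamp plate) 62.5 mm. Moves with the clamp; axes as the fixture's.
- clamp_hole (a point): Centre of the mouth of the 17 mm through hole in the aluminium clamp plate (12 mm thick, 50 x 120 mm, top 62.5 mm above the bench), 55 mm ahead (+y) of the grip's centre. The clamp's raised nose, 23 mm above the plate and 50 mm wide, begins 30 mm ahead (+y) of the hole. Moves with the clamp; axes as the fixture's.
- bore (a point): Centre of the mouth of the 16 mm bore in the fixture block, 50 mm above the bench and 46 mm deep. Hidden under the clamp plate; the clamp's hole stands exactly over it when the clamp is at its end stop. Axes as the fixture's.
- casting: Grey cast-iron bracket, 110 x 73 mm flange 20 mm thick with a 44 mm round boss (52 mm high in all), 0.9 kg, lying loose in the fixture's nest with up to 3 mm of play; origin at the centre of its underside.
- rack: Fixed wooden block, 240 (x) x 70 (y) x 60 mm high; origin at the centre of its underside. Three 20 mm holes along its x, at x = -80, 0 and +80 mm, hold the three pins upright in any order.
- green_pin: Lock pin with green handle, 105 mm long, 0.14 kg; origin at the centre of its tip, z up along the pin. Steel shank 14 mm in diameter, 50 mm long, the last 10 mm tapering to 9 mm; collar 30 mm in diameter at z = 50 to 55 mm; round handle 20 mm in diameter at z = 55 to 105 mm. In the rack the collar rests on the rack's top, the tip 10 mm above the bench, up to 3 mm off the hole's centre.
- green_pin_collar (a point): Centre of the underside of the green pin's collar, 50 mm above the tip; z along the pin.
- red_pin: Pin with a red handle, as the green one but with an 18 mm shank that does not fit; origin at its tip. Stays in the rack.
- yellow_pin: Pin with a yellow handle, as the green one but with a 10 mm shank; origin at its tip. Stays in the rack.
- jar: Jar of paste with a yellow label, 64 mm in diameter, 85 mm high, standing loose on the bench; origin at the centre of its underside.
There are look-alikes about, which are no part of the job. What is shaped like the green_pin but black is not meant.

How it is judged:
On the way, in this order (a step that is already met when the one before it is completed fails the run):
1. the clamp is at its end stop (within 2.5 mm) (value of joint clamp above 0.0575 m), for 0.2 s.
2. the green pin is down through the clamp into the bore (z of green_pin in the frame of bore below -0.034 m and horizontal distance between green_pin and bore below 0.005 m), for 0.2 s.
At the end, for the whole second after the job is handed in: Clamp within 2.5 mm of its end stop; green pin at rest, upright (0.08 rad), its tip and collar within 5 mm of the bore's axis and the tip at least 34 mm below the bore's mouth (37.5 mm when the collar lies on the clamp); bracket still flat in its nest (all of step 2 and value of joint clamp above 0.0575 m and horizontal distance between green_pin_collar and clamp_hole below 0.005 m and angle between green_pin's own z axis and vertical below 0.08 rad and linear speed of green_pin below 0.02 m/s and distance between casting and fixture below 0.11 m and angle between casting's own z axis and vertical below 0.06 rad); the robot touches nothing.
It fails at once if the red or the yellow pin is lifted more than 20 mm (height (world z) of any of red_pin, yellow_pin above 0.03 m).
It fails at once if the iron bracket leaves its nest (moves more than 20 mm) (distance of casting from where it was at the start of the episode above 0.02 m).
It fails at once if the jar is knocked over or shoved more than 60 mm (angle between jar's own z axis and vertical above 0.6 rad or distance of jar from where it was at the start of the episode above 0.06 m).
It also fails if it takes over 56 s, if anything falls off the work surface, if the arm or the gripper's body presses on something with over 40 N, if the wrist force passes 120 N, or if a joint passes its speed limit or range.

ROBOT

A 7-joint arm with a two-finger parallel gripper is mounted at the origin on the work surface. World frame = base frame: x ahead of the robot, y to its left, z up, the work surface at z = 0. Lengths are in m, angles in rad, forces in N, time in s.
With the tool pointing down it reaches from about 0.425 to 0.875 m from the base axis. Payload 4.7 kg.
Tool frame: the origin (TCP) lies at the very end of the fingers, on their centre line; the grasp point (between the pads) lies 19 mm behind it; z points along the fingers, y is the line along which they close (so a half turn about z gives the same grasp; the last joint's range is limited). The gripper opens to 87 mm and grips with 3 to 60 N. Pads are 19 mm wide; open, the fingers measure 117 mm over their backs; the gripper's body (75 mm by 190 mm) begins 51 mm behind the grasp point.
Start: joints at [1.331, 0.321, -0.07, 1.45, 0.023, 1.371, -0.057], TCP at [0.163, -0.629, 0.223] pointing down, gripper open.
Joint ranges: [-2.86, 2.86], [-0.3, 2.09], [-1.38, 1.24], [0.06, 2.45], [-1.56, 4.7], [0.09, 2.05], [-2.69, 2.69]. Speed limits (rad/s): [2.57, 2.57, 3.14, 3.14, 3.14, 3.14, 3.14].

INTERFACE

Orientations are given as a rotation vector (axis times angle).
In Python, from bench import ctrl, get_image, job gives the robot as it stands.
- The arm moves only by the shell command python3 -m crank 'ROWS' [FORCE]. ROWS is JSON, a list that holds one entry, the list of rows, each a list of 5 numbers: the shift along the tool's x, y, z in mm, then the turn about the tool's z in rad, then the closure, from -1 (fully open) to 1 (shut), so that 0 is half open. A call has 1 to 10 rows; each row shifts and turns the commanded pose from where the row before left it, along the tool's axes as they then stand; what a row does not reach is not made up. A row lasts 1/12 s, in which the tool goes at most 41.7 mm and 7.16 degrees, less where a joint would pass 70% of its speed; a pose out of reach is approached as far as the arm can. A call with a gripper value outside its range is refused whole. The fingers move at their own pace and stop on an object; FORCE is the grip in N (left out, the last holds). Time passes only in rows, so rows that do not move let the fingers close. It gives the time, the measured TCP pose, the force, the opening and the grip force at its end, in the units of the state.
- ctrl.get_state(): the state, without advancing time (a new reading comes with each control period).
- get_image(name): name is "side" or "top"; returns a dict with "pixels" (400x640x3 uint8, red, green, blue), "fx", "fy", "cx", "cy" (pixels), "T" (4x4, takes a point from camera to world coordinates). Camera axes: x right, y down, z forward; pixel columns grow to the right and rows downward; lengths in m; the calibration is good to about 2 mm. A picture is of the moment at which its call begins. There is no depth.
- job.close_job(): hands the job in; it is judged then, once.
The state is a dict: "time": time; "joint_positions": joint angles; "qd": joint speeds; "joint_torque": joint torques, N m; "position": TCP position; "tool_rot": TCP orientation; "ft_force": force on the tool from outside, world axes, zero at the start; "torque": the same for the moment, N m; "grip_width": opening from 0.0 (shut) to 1.0 (fully open); "grip_force": force on a finger pad.
Only numpy, scipy, OpenCV 4.12 (cv2) and the standard library are available. Lean on these libraries where they do the work, as an engineer would, in place of code of your own. Each camera call takes 0.05 s, during which the arm holds its last target. There are 200 camera calls.

## Working session

There is one attempt and no reset: what is moved stays moved. The work goes in short steps, Python scripts to look and compute and a shell command to move; the robot and the scene stay as the last step left them, time stands still between calls to the robot, and variables do not carry over. Pictures are saved under pics/ and viewed, at most 10 in all, crops included, and the job is handed in when it is done.

```bash
mkdir -p pics
cat > h.py <<'E'
import numpy as np, cv2
from bench import ctrl, get_image, job
def ray(im,u,v):
    d=im["T"][:3,:3]@np.array([(u-im["cx"])/im["fx"],(v-im["cy"])/im["fy"],1]); return im["T"][:3,3],d
def onplane(im,u,v,z):
    o,d=ray(im,u,v); return o+d*(z-o[2])/d[2]
def proj(im,p):
    q=np.linalg.inv(im["T"])@np.append(p,1); return im["fx"]*q[0]/q[2]+im["cx"],im["fy"]*q[1]/q[2]+im["cy"]
def save(im,n): cv2.imwrite("pics/"+n,im["pixels"][:,:,::-1])
def blobs(im,lo,hi,amin=20):
    h=cv2.cvtColor(im["pixels"],cv2.COLOR_RGB2HSV); m=cv2.inRange(h,np.array(lo),np.array(hi))
    n,_,s,c=cv2.connectedComponentsWithStats(m); return [(s[i].tolist(),c[i].round(1).tolist()) for i in range(1,n) if s[i][4]>=amin],m
E
python3 - <<'E'
from h import *
for n in("top","side"):
    im=get_image(n); save(im,n+"0.png"); print(n,im["T"].round(3).tolist(),im["fx"],im["cx"],im["cy"])
    for c,lo,hi in(("orange",(5,150,120),(18,255,255)),("green",(40,80,40),(85,255,255)),("yellow",(22,120,120),(35,255,255)),("red",(0,150,80),(4,255,255))):
        print(c,blobs(im,lo,hi)[0])
s=ctrl.get_state();print(s)
E
```

```text
top [[0.019, -0.998, 0.066, 0.471], [-1.0, -0.019, -0.007, -0.02], [0.009, -0.065, -0.998, 1.371], [0.0, 0.0, 0.0, 1.0]] 493.34346091399215 315.2278473639228 205.61338483768495
orange [([385, 179, 40, 91, 1821], [403.0, 223.9]), ([285, 213, 7, 11, 65], [288.0, 218.0])]
green [([466, 86, 127, 90, 5586], [530.6, 129.1]), ([399, 251, 10, 8, 62], [403.8, 254.0]), ([0, 273, 118, 97, 6626], [53.8, 316.4])]
yellow [([347, 139, 17, 12, 37], [352.8, 147.0]), ([408, 189, 11, 9, 71], [413.1, 192.8]), ([235, 196, 5, 8, 32], [237.1, 199.7]), ([233, 227, 5, 8, 29], [235.3, 230.9])]
red [([404, 220, 10, 7, 56], [408.7, 223.3])]
side [[0.809, -0.448, 0.38, 0.299], [-0.588, -0.634, 0.503, -0.409], [0.016, -0.63, -0.776, 0.663], [0.0, 0.0, 0.0, 1.0]] 363.8904563735063 314.267864707594 198.25958805593066
orange [([262, 178, 17, 22, 270], [270.0, 188.1]), ([325, 283, 94, 63, 1701], [367.3, 316.9]), ([420, 287, 12, 15, 31], [425.1, 294.1]), ([308, 317, 10, 8, 20], [312.0, 320.4]), ([302, 322, 37, 46, 382], [318.0, 349.2])]
green [([0, 0, 118, 153, 7194], [54.9, 66.8]), ([63, 0, 7, 11, 20], [65.9, 5.1]), 
[... 611 characters left out ...]
rray([ 1.33108643,  0.32175611, -0.07010843,  1.45150755,  0.02259492,
        1.37081017, -0.05690735]), 'qd': array([ 8.75229444e-04, -6.26147377e-04, -1.00401178e-03, -1.27733508e-03,
       -1.38626684e-04, -7.92568033e-05,  1.19777659e-03]), 'joint_torque': array([ 7.70544443e-05, -4.92573059e+01, -4.05553328e-01, -3.13397813e+01,
       -6.41060527e-02,  3.95345420e-02,  7.28780492e-05]), 'position': array([ 0.16305996, -0.62871974,  0.22158919]), 'tool_rot': array([-3.11466591e+00, -3.97467037e-01,  4.59280005e-04]), 'ft_force': array([ 0.08916147, -0.0902382 , -0.13054035]), 'torque': array([-0.01075308,  0.06495446, -0.03762052]), 'grip_force': 0.0, 'grip_width': 0.9962761982113496}
```

View pics/top0.png

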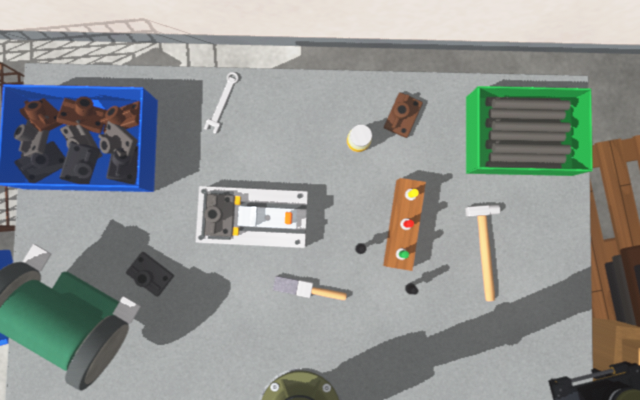

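View pics/side0.png

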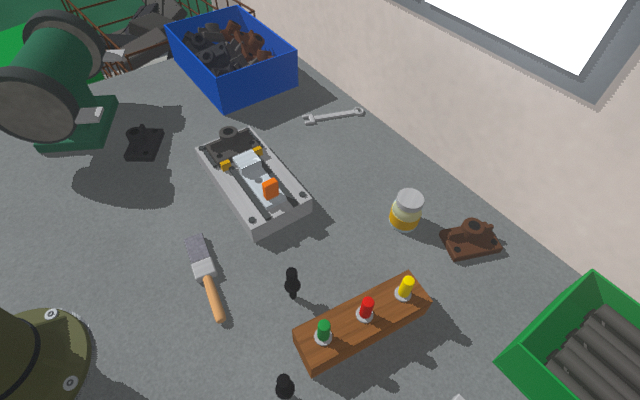

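The top view shows the fixture with its nest to the left (world +y), the orange grip at (288,218) and the lugs at (236,200)/(235,231). The rack pins are yellow (413,193), red (408,224) and green (404,254). The jar is at (359,137), and the black look-alikes are at (361,247) and (411,288). The side view agrees: grip (270,188), green handle (323,330).

```bash
python3 - <<'E'
from h import *
t=get_image("top"); s=get_image("side")
print("lugs",onplane(t,237.1,199.7,.072),onplane(t,235.3,230.9,.072))
print("grip",onplane(t,288,218,.105))
for n,u,v in(("green",403.8,254),("red",408.7,223.3),("yel",413.1,192.8)): print(n,onplane(t,u,v,.112))
def tri(a,b):
    o1,d1=ray(t,*a);o2,d2=ray(s,*b);A=np.c_[d1,-d2];x=np.linalg.lstsq(A,o2-o1,rcond=None)[0];return (o1+d1*x[0]).round(4),(o2+d2*x[1]).round(4)
print("grip tri",tri((288,218),(270,188)),"green",tri((403.8,254),(323.2,329.5)))
g=cv2.cvtColor(t["pixels"],cv2.COLOR_RGB2HSV); roi=np.zeros(g.shape[:2],np.uint8); roi[175:255,185:320]=1
m=cv2.inRange(g,np.array((0,0,170)),np.array((180,60,255)))*roi
c=max(cv2.findContours(m,0,2)[0],key=cv2.contourArea); r=cv2.minAreaRect(c); print(r); P=[onplane(t,*p,.05) for p in cv2.boxPoints(r)]; print(np.round(P,4))
rr=np.zeros_like(roi); rr[170:280,375:435]=1
m=cv2.inRange(g,np.array((5,90,60)),np.array((18,255,255)))*rr
c=max(cv2.findContours(m,0,2)[0],key=cv2.contourArea); r=cv2.minAreaRect(c); print(np.round([onplane(t,*p,.06) for p in cv2.boxPoints(r)],4))
E
python3 -m crank '[[[0,0,0,0,0.1]]]' 20; python3 -m crank '[[[0,0,0,0.1,1]]]' 20
```

```text
lugs [0.56754915 0.17642028 0.072     ] [0.48531954 0.17874253 0.072     ]
grip [0.52055578 0.03964116 0.105     ]
green [ 0.43429803 -0.25724519  0.112     ]
red [ 0.51264868 -0.26922993  0.112     ]
yel [ 0.59111321 -0.28003278  0.112     ]
grip tri (array([0.5213, 0.0405, 0.0869]), array([0.5222, 0.04  , 0.0869])) green (array([ 0.4338, -0.2607,  0.0935]), array([ 0.4344, -0.2611,  0.0936]))
((252.0, 214.5), (79.0, 134.0), 90.0)
[[ 0.633   0.3215  0.05  ]
 [ 0.6402 -0.0386  0.05  ]
 [ 0.4283 -0.0425  0.05  ]
 [ 0.4217  0.3139  0.05  ]]
[[ 0.4004 -0.2117  0.06  ]
 [ 0.6381 -0.2451  0.06  ]
 [ 0.6278 -0.3243  0.06  ]
 [ 0.3902 -0.2898  0.06  ]]
time: 0.28
position: [0.1631, -0.629, 0.2222]
tool_rot: [-3.116, -0.398, 0.0]
ft_force: [-0.7, -0.7, -0.7]
grip_width: 0.976
grip_force: 0.0
time: 0.37
position: [0.1631, -0.6291, 0.2223]
tool_rot: [-3.132, -0.24, 0.0]
ft_force: [0.2, -0.0, 0.1]
grip_width: 0.92
grip_force: 0.0
```

```bash
python3 -m crank '[[[0,0,0,0.092,1],[0,0,0,0.092,1],[30,-20,0,0,1],[30,-20,0,0,1],[30,-20,0,0,1],[20,-30,0,0,1],[20,-30,0,0,1],[20,-30,0,0,1],[20,-30,0,0,1],[20,-30,0,0,1]]]' 20
```

```text
time: 1.2
position: [0.3602, -0.4235, 0.2226]
tool_rot: [3.141, -0.047, 0.0]
ft_force: [-0.1, 0.0, 0.3]
grip_width: 0.172
grip_force: 0.0
```

```bash
python3 -m crank '[[[20,-35,0,0,1],[20,-35,0,0,1],[20,-35,0,0,1],[20,-35,0,0,1],[10,-35,0,0,1],[10,-35,0,0,1],[10,-35,0,0,1],[10,-35,0,0,1],[10,-35,0,0,1],[0,0,0,0,1]]]'
```

```text
time: 2.03
position: [0.501, -0.1048, 0.2231]
tool_rot: [-3.138, 0.029, -0.003]
ft_force: [0.4, 0.6, 0.0]
grip_width: 0.006
grip_force: 0.0
```

```bash
python3 -m crank '[[[6,-33,0,0,1],[6,-33,0,0,1],[6,-33,0,0,1],[0,0,35,0,1],[0,0,35,0,1],[0,0,35,0,1],[0,0,35,0,1],[0,0,0,0,1]]]'
python3 - <<'E'
from h import *
im=get_image("side"); cv2.imwrite("pics/s1.png",cv2.resize(im["pixels"][100:260,160:400,::-1],None,fx=3,fy=3))
E
```

```text
time: 2.7
position: [0.5143, -0.0159, 0.0762]
tool_rot: [-3.14, 0.047, 0.019]
ft_force: [-1.6, -0.8, -1.0]
grip_width: 0.008
grip_force: 0.0
```

View pics/s1.png

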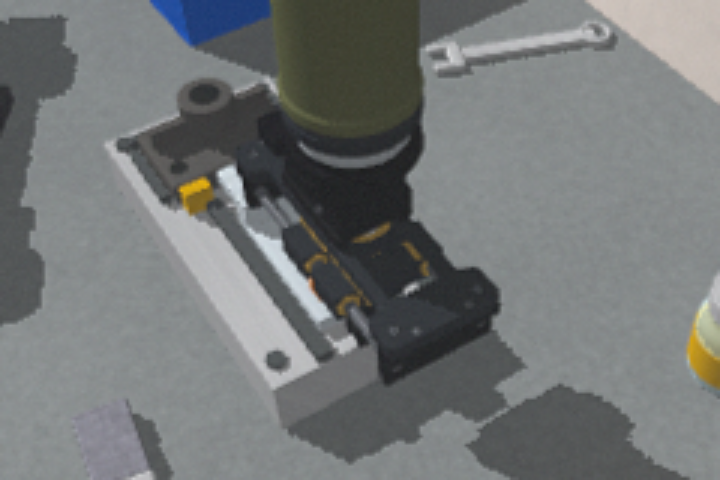

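The fingers stand shut just behind the grip (around (320,290) in the crop), and the body clears the fixture. Pushing now.

```bash
python3 -m crank '[[[0,-10,0,0,1],[0,-10,0,0,1],[0,-8,0,0,1],[0,-8,0,0,1],[0,-8,0,0,1],[0,-8,0,0,1],[0,-8,0,0,1],[0,-8,0,0,1]]]'; python3 -m crank '[[[0,-6,0,0,1],[0,-5,0,0,1]]]'; python3 -m crank '[[[0,-3,0,0,1],[0,-3,0,0,1]]]'
```

```text
time: 3.42
position: [0.5228, 0.0524, 0.0833]
tool_rot: [3.14, -0.048, 0.003]
ft_force: [1.6, -3.6, 4.1]
grip_width: 0.007
grip_force: 2.1
time: 3.58
position: [0.5228, 0.0569, 0.0831]
tool_rot: [3.131, -0.05, -0.0]
ft_force: [-1.7, -24.3, 11.7]
grip_width: 0.005
grip_force: 13.3
time: 3.75
position: [0.5228, 0.0569, 0.0831]
tool_rot: [3.124, -0.057, -0.003]
ft_force: [-3.1, -31.5, 15.1]
grip_width: 0.006
grip_force: 17.1
```

```bash
python3 -m crank '[[[0,20,0,0,1],[0,10,-35,0,1],[0,20,-40,0,1],[0,35,-40,0,1],[0,40,-20,0,1],[0,40,0,0,1],[0,40,0,0,0],[0,0,0,0,0]]]'
python3 - <<'E'
from h import *
t=get_image("top"); cv2.imwrite("pics/t2.png",cv2.resize(t["pixels"][170:290,180:340,::-1],None,fx=4,fy=4))
for b in blobs(t,(5,150,120),(18,255,255))[0]: print(b, onplane(t,*b[1],.105))
s=get_image("side"); print(blobs(s,(5,150,120),(18,255,255))[0])
cv2.imwrite("pics/s2.png",cv2.resize(s["pixels"][100:260,180:330,::-1],None,fx=3.7,fy=3.7))
E
```

```text
time: 4.42
position: [0.515, -0.1328, 0.2039]
tool_rot: [3.138, -0.066, -0.003]
ft_force: [-0.8, -2.2, 0.4]
grip_width: 0.082
grip_force: 0.0
([396, 179, 12, 10, 99], [401.9, 183.7]) [ 0.61480993 -0.2523666   0.105     ]
([412, 189, 11, 29, 157], [417.0, 205.6]) [ 0.55887884 -0.29173293  0.105     ]
([273, 212, 5, 11, 41], [275.6, 216.9]) [0.52276862 0.07149999 0.105     ]
([400, 220, 19, 50, 354], [410.6, 246.0]) [ 0.45482856 -0.2758636   0.105     ]
[([254, 167, 17, 22, 271], [262.0, 177.9]), ([337, 287, 78, 36, 615], [385.5, 306.6]), ([328, 304, 53, 41, 719], [352.4, 328.3]), ([304, 317, 14, 7, 22], [311.0, 320.4]), ([306, 327, 16, 21, 54], [312.5, 337.7]), ([308, 347, 30, 18, 187], [323.6, 354.7])]
```

View pics/t2.png

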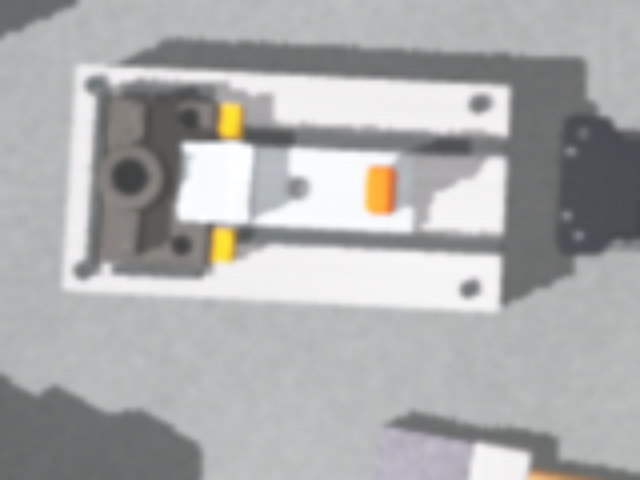

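The top view shows the grip at about (275,217), moved some 33 mm, and the hole at about (254.5,217). The nose now overlaps the bracket near its boss. I need the side view to tell whether this is the end stop or a jam.

View pics/s2.png

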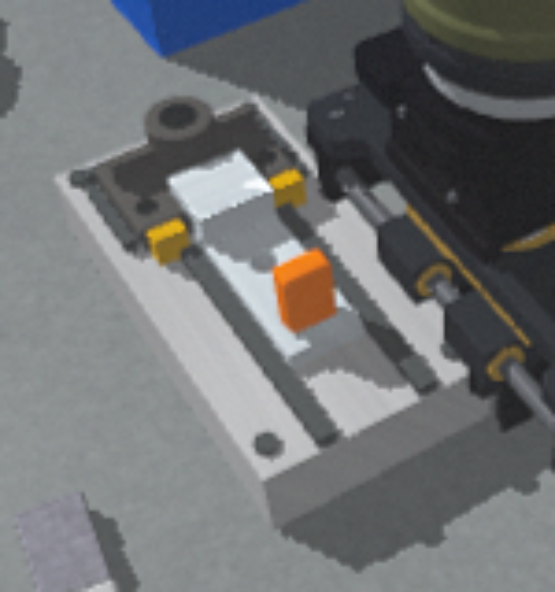

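The nose stands about 10 mm short of the boss and nothing else blocks it, and the push stopped dead at 31 N. I take that as the end stop. Next is the green pin.

```bash
python3 - <<'E'
from h import *
s=ctrl.get_state();print(s["joint_positions"].round(3),s["position"],s["tool_rot"])
E
python3 -m crank '[[[0,0,0,0.12,0],[0,0,0,0.12,0]]]'
python3 - <<'E'
from h import *
s=ctrl.get_state();print(s["joint_positions"].round(3))
E
```

```text
[ 0.658  0.108 -0.5    1.756  0.052  1.293 -1.459] [ 0.5158619  -0.12445089  0.203631  ] [-3.13888188e+00  5.28992226e-02  3.11514390e-03]
time: 4.68
position: [0.5165, -0.1209, 0.2039]
tool_rot: [-3.11, 0.427, 0.003]
ft_force: [0.3, -0.4, 0.1]
grip_width: 0.312
grip_force: 0.0
[ 0.643  0.106 -0.491  1.757  0.05   1.293 -1.703]
```

```bash
python3 -m crank '[[[0,0,0,-0.12,0],[0,0,0,-0.12,0],[0,0,0,-0.12,0],[0,0,0,-0.12,0],[0,0,0,-0.12,0],[0,0,0,-0.12,0],[0,0,0,-0.12,0],[0,0,0,-0.12,0],[0,0,0,-0.12,0],[0,0,0,-0.12,0]]]' >/dev/null;python3 -m crank '[[[0,0,0,-0.12,0],[0,0,0,-0.12,0],[0,0,0,-0.12,0],[0,0,0,-0.12,0],[0,0,0,-0.12,0],[-30,-15,0,0,0],[-35,-20,0,0,0],[-35,-20,0,0,0],[-35,-20,0,0,0],[0,0,0,0,0]]]'
python3 - <<'E'
from h import *
t=get_image("top"); s=get_image("side")
for im in(t,s): print([b for b in blobs(im,(40,80,40),(85,255,255))[0] if b[0][4]<400 and b[0][1]>150])
print(ctrl.get_state()["position"],ctrl.get_state()["tool_rot"])
for p in((.434,-.259,.115),(.434,-.259,.067)): print(proj(s,p),proj(t,p))
cv2.imwrite("pics/s3.png",cv2.resize(s["pixels"][220:400,220:440,::-1],None,fx=3,fy=3))
E
```

```text
time: 6.35
position: [0.4315, -0.2614, 0.2037]
tool_rot: [-2.275, -2.165, 0.006]
ft_force: [-0.8, -1.3, -0.4]
grip_width: 0.499
grip_force: 0.0
[([399, 251, 7, 7, 42], [402.4, 253.9])]
[([317, 319, 14, 22, 238], [323.2, 329.5])]
[ 0.43589376 -0.25479685  0.20405679] [-2.26652045e+00 -2.17273409e+00 -1.58793913e-03]
(np.float64(322.625062737703), np.float64(323.5737694546381)) (np.float64(404.71121291478937), np.float64(254.169188417947))
(np.float64(321.6341212459333), np.float64(334.34420922306447)) (np.float64(401.2584981967715), np.float64(253.57080544706884))
```

View pics/s3.png

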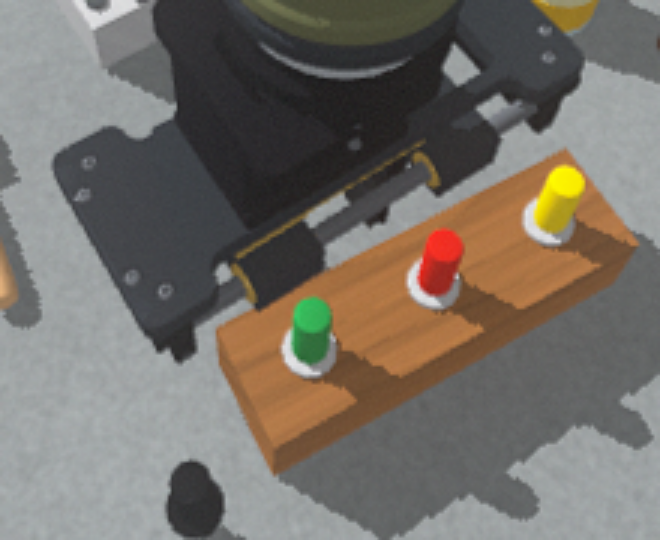

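The green handle is at crop (312,330), the outer pin, and matches my estimate. The fingers straddle its column and clear the red pin.

```bash
python3 -m crank '[[[-4,-2,0,0,0],[0,0,25,0,0],[0,0,25,0,0],[0,0,10,0,0],[0,0,0,0,0],[0,0,0,0,0]]]'
python3 - <<'E'
from h import *
import time
p=[ctrl.get_state()["position"]]
for i in range(3): get_image("top"); p.append(ctrl.get_state()["position"])
print(np.round(p,4))
E
```

```text
time: 6.95
position: [0.4346, -0.2583, 0.1448]
tool_rot: [-2.263, -2.178, -0.001]
ft_force: [1.2, -0.9, 0.3]
grip_width: 0.5
grip_force: 0.0
[[ 0.4346 -0.2583  0.1448]
 [ 0.4351 -0.259   0.1457]
 [ 0.4353 -0.2595  0.1462]
 [ 0.4352 -0.2598  0.1463]]
```

```bash
python3 -m crank '[[[0,-1,25,0,0],[0,0,25,0,0],[0,0,17,0,0],[0,0,0,0,0],[0,0,0,0,0]]]'; python3 -m crank '[[[0,0,0,0,1],[0,0,0,0,1],[0,0,0,0,1],[0,0,0,0,1],[0,0,0,0,1],[0,0,0,0,1]]]' 40
```

```text
time: 7.52
position: [0.4331, -0.2597, 0.0783]
tool_rot: [-2.266, -2.175, -0.0]
ft_force: [0.1, -0.1, 0.1]
grip_width: 0.497
grip_force: 0.0
time: 8.02
position: [0.4335, -0.26, 0.0786]
tool_rot: [2.265, 2.174, 0.0]
ft_force: [0.3, 0.1, 1.9]
grip_width: 0.218
grip_force: 40.0
```

```bash
python3 -m crank '[[[0,0,-30,0,1],[0,0,-35,0,1],[0,0,-35,0,1],[0,0,-35,0,1],[0,0,-15,0,1],[0,0,0,0,1]]]'
python3 - <<'E'
from h import *
t=get_image("top"); s=get_image("side")
print(ctrl.get_state()["position"])
b=blobs(t,(5,150,120),(18,255,255),15)[0]; print(b)
print("grip",[onplane(t,*x[1],.105) for x in b if x[1][0]<320])
g=cv2.cvtColor(t["pixels"],cv2.COLOR_RGB2GRAY); print(g[210:225,246:264])
print("hole",onplane(t,254.5,216.7,.0625))
b=blobs(s,(5,150,120),(18,255,255),15)[0]; print([x for x in b if x[1][0]<290])
for q in((.5244,.1275,.0625),(.5227,.0725,.085)): print("side proj",proj(s,q))
g=cv2.resize(s["pixels"][140:200,210:290,::-1],None,fx=8,fy=8,interpolation=2); cv2.imwrite("pics/s4.png",g)
print("green",[x for x in blobs(s,(40,80,40),(85,255,255))[0] if x[0][4]<400], proj(s,(.4335,-.26,.25)))
E
```

```text
time: 8.52
position: [0.435, -0.2607, 0.2321]
tool_rot: [2.261, 2.17, 0.002]
ft_force: [-0.0, -0.1, -1.3]
grip_width: 0.22
grip_force: 40.0
[ 0.43265966 -0.25958352  0.22730963]
[([385, 179, 40, 89, 1550], [400.8, 222.5]), ([273, 212, 5, 11, 45], [275.4, 216.8])]
grip [array([0.52301544, 0.07201889, 0.105     ])]
[[186 185 185 185 185 192 230 250 251 251 250 250 250 250 250 250 250 250]
 [187 187 187 188 186 194 231 251 252 251 251 251 251 251 251 251 250 250]
 [186 187 187 188 187 195 231 251 252 252 252 252 251 251 251 251 251 251]
 [184 184 184 184 183 188 215 239 242 246 250 251 251 251 251 251 251 251]
 [185 184 184 185 184 181 181 184 184 195 220 242 251 251 251 251 251 250]
 [184 184 185 186 183 173 155 140 139 152 178 226 248 251 251 251 251 251]
 [182 183 184 183 179 166 144 133 140 157 173 210 243 250 251 250 250 250]
 [183 184 183 183 180 165 143 135 145 162 174 214 245 250 250 250 250 250]
 [185 184 183 184 181 170 151 137 145 165 186 228 248 250 250 250 250 250]
 [183 184 183 183 182 178 173 170 172 191 222 242 250 250 250 250 250 250]
 [181 183 182 182 182 194 218 233 233 236 244 249 250 250 250 250 250 250]
 [181 182 182 191 208 229 245 249 248 249 249 250 250 250 250 250 250 250]
 [192 205 212 230 244 248 250 250 250 250 250 250 250 250 250 249 250 250]
 [231 244 247 249 251 251 251 251 250 250 250 250 250 250 250 250 250 250]
 [250 252 252 252 252 252 251 251 251 251 251 251 251 251 251 251 251 251]]
hole [0.52397483 0.13048327 0.0625    ]
[([254, 167, 17, 22, 267], [261.9, 178.0])]
side proj (np.float64(251.26688711125826), np.float64(170.623561648056))
side proj (np.float64(262.2363981047534), np.float64(179.04941757187026))
green [([83, 12, 38, 14, 241], [100.0, 18.4]), ([100, 19, 30, 15, 202], [114.5, 26.5])] (np.float64(326.4658943319715), np.float64(284.48793197416285))
```

View pics/s4.png

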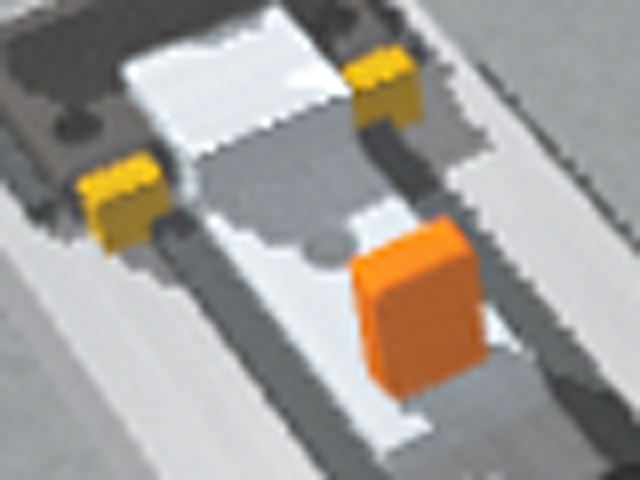

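Seen from the side, the hole at crop (325,245) is open and partly masked by the grip. In the top view its centre is at about (254,216.8). Carrying the pin over.

```bash
python3 -m crank '[[[20,4,0,0,1],[34,7,0,0,1],[34,7,0,0,1],[34,7,0,0,1],[34,7,0,0,1],[34,7,0,0,1],[34,7,0,0,1],[34,7,0,0,1],[34,7,0,0,1],[34,7,0,0,1]]]' >/dev/null; python3 -m crank '[[[34,6,0,0,1],[30,5,0,0,1],[0,0,0,0,1],[0,0,30,0,1],[0,0,0,0,1],[0,0,0,0,1],[0,0,0,0,1]]]'
python3 - <<'E'
from h import *
t=get_image("top");s=get_image("side"); print(ctrl.get_state()["position"],ctrl.get_state()["tool_rot"])
cv2.imwrite("pics/s5.png",cv2.resize(s["pixels"][110:200,190:310,::-1],None,fx=6,fy=6,interpolation=2))
E
```

```text
time: 10.03
position: [0.5263, 0.1261, 0.1972]
tool_rot: [-2.266, -2.174, 0.002]
ft_force: [0.3, 0.3, -0.9]
grip_width: 0.218
grip_force: 40.0
[0.52727922 0.12637463 0.19846696] [2.26718524e+00 2.17391567e+00 9.22028214e-04]
```

View pics/s5.png

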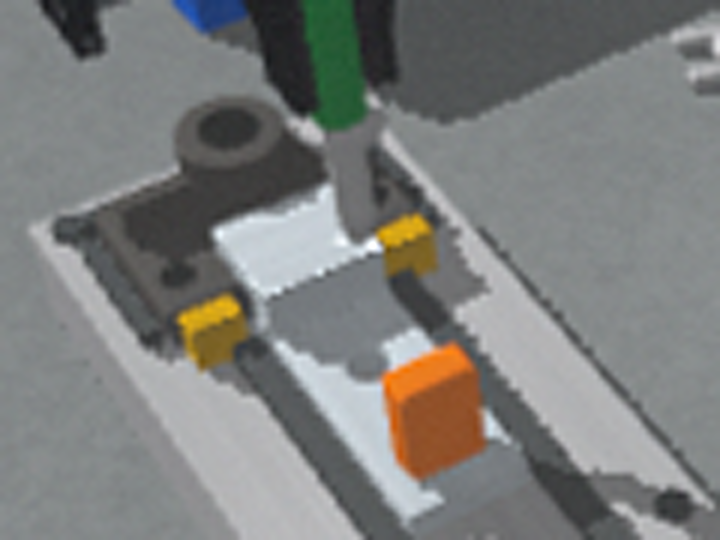

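The pin's tip is at about crop (362,236), with the hole below it at about (366,365).

Run:
```python
from h import *
s=get_image("side");p=ctrl.get_state()["position"];print(p)
z=p[2]-.0686
print(proj(s,(p[0],p[1],z)))
tip=onplane(s,190+361/6,110+235/6,z+.002); h=onplane(s,190+366/6,110+364/6,.0625)
print("tip",tip,"hole",h,"diff",h-tip)
c=np.linalg.inv(s["T"]); 
g=cv2.cvtColor(s["pixels"],cv2.COLOR_RGB2GRAY); print(g[166:177,243:258]); print(g[144:153,244:258])
```

```text
[0.52738988 0.12647829 0.19865584]
(np.float64(248.9508442714457), np.float64(148.29306385370535))
tip [0.52729755 0.12068041 0.13205584] hole [0.52384269 0.12772916 0.0625    ] diff [-0.00345485  0.00704874 -0.06955584]
[[125 124 125 124 124 124 127 127 126 125 131 152 169 214 212]
 [125 125 125 125 124 124 126 128 133 133 161 216 216 210 209]
 [122 122 124 125 126 124 128 128 129 132 156 192 213 213 209]
 [118 120 122 125 129 121 121 119 125 119 125 166 219 214 212]
 [145 144 146 147 143 114 119 121 122 121 118 143 210 212 203]
 [208 208 208 201 164 110 116 119 119 120 117 147 201 174 148]
 [207 205 205 202 186 136 117 112 109 117 123 151 150 148 149]
 [206 205 204 206 205 192 159 146 140 156 163 152 148 150 149]
 [207 206 205 204 204 206 210 210 209 210 201 138 149 149 148]
 [211 210 205 204 204 204 204 207 207 205 198 129 142 151 143]
 [210 209 207 204 204 204 202 205 206 206 197 144 130 145 125]]
[[205 196 128 110 111 112 109 109 101  75  94  94  90  86]
 [206 201 151 106 111 112 110 108 102  91  91  88  88  94]
 [208 204 173 101 109 110 110 109 100  87  82  86 108 147]
 [205 209 191 115 104 108 108 101  91  86 107 137 160 166]
 [202 206 208 177  94 101 102  96  98 137 168 163 163 163]
 [202 209 235 238 133 107 116 139 170 152 165 164 164 156]
 [205 216 239 245 211 149 173 233 253 144 150 151 149  95]
 [203 200 200 200 204 207 218 236 244 198  93  95  95  95]
 [203 200 205 205 194 197 200 112 114 114  94  98  99  98]]
```

```bash
python3 -m crank '[[[3,-4,0,0,1],[0,0,20,0,1],[0,0,20,0,1],[0,0,15,0,1],[0,0,0,0,1],[0,0,0,0,1],[0,0,0,0,1]]]'
python3 - <<'E'
from h import *
s=get_image("side"); print(ctrl.get_state()["position"])
cv2.imwrite("pics/s6.png",cv2.resize(s["pixels"][135:195,210:290,::-1],None,fx=8,fy=8,interpolation=2))
E
```

```text
time: 10.77
position: [0.5237, 0.1304, 0.1441]
tool_rot: [2.266, 2.175, 0.002]
ft_force: [0.4, -0.3, -1.7]
grip_width: 0.219
grip_force: 40.0
[0.52389281 0.13037759 0.14430578]
```

View pics/s6.png

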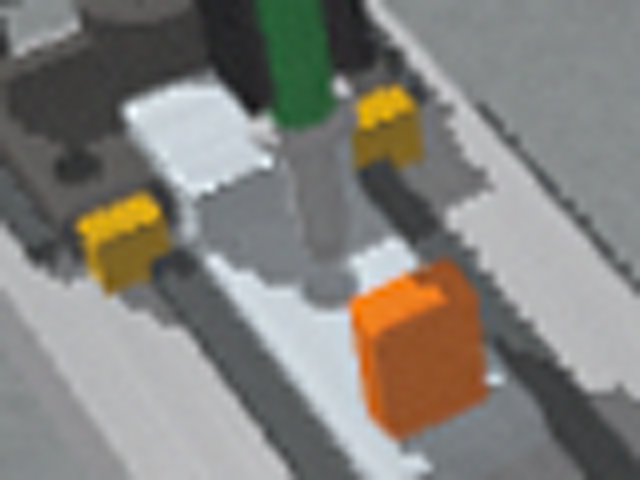

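The tip at crop (325,257) hangs right over the hole at (327,286), aligned to within about 1 mm. Descending step by step and watching the force.

```bash
python3 -m crank '[[[-1,0,8,0,1],[0,0,8,0,1],[0,0,0,0,1]]]'; python3 -m crank '[[[0,0,4,0,1],[0,0,4,0,1],[0,0,0,0,1]]]';  python3 -m crank '[[[0,0,4,0,1],[0,0,0,0,1]]]'
```

```text
time: 11.07
position: [0.5221, 0.1285, 0.1253]
tool_rot: [-2.266, -2.174, 0.003]
ft_force: [0.0, -0.3, -1.7]
grip_width: 0.216
grip_force: 40.0
time: 11.32
position: [0.5229, 0.1292, 0.1181]
tool_rot: [-2.266, -2.175, -0.0]
ft_force: [1.2, 0.5, -1.1]
grip_width: 0.218
grip_force: 40.0
time: 11.48
position: [0.5231, 0.1292, 0.1144]
tool_rot: [-2.266, -2.175, -0.001]
ft_force: [1.2, 1.1, -1.8]
grip_width: 0.217
grip_force: 40.0
```

The tip is at 46 mm, already inside the bore with no contact force, so the clamp is indeed at its stop.

```bash
python3 -m crank '[[[0,0,6,0,1],[0,0,6,0,1],[0,0,0,0,1]]]'; python3 -m crank '[[[0,0,6,0,1],[0,0,6,0,1],[0,0,0,0,1]]]';  python3 -m crank '[[[0,0,4,0,1],[0,0,3,0,1],[0,0,0,0,1]]]'
```

```text
time: 11.73
position: [0.523, 0.1293, 0.1017]
tool_rot: [-2.266, -2.175, -0.001]
ft_force: [1.8, 1.3, -3.4]
grip_width: 0.214
grip_force: 40.0
time: 11.98
position: [0.5231, 0.1294, 0.0898]
tool_rot: [-2.266, -2.175, -0.001]
ft_force: [2.5, 2.5, -3.6]
grip_width: 0.222
grip_force: 40.0
time: 12.23
position: [0.5232, 0.1294, 0.0834]
tool_rot: [-2.266, -2.176, -0.001]
ft_force: [2.9, 3.6, -4.3]
grip_width: 0.22
grip_force: 40.0
```

```bash
python3 -m crank '[[[0,0,2,0,1],[0,0,1,0,1],[0,0,0,0,1]]]'; python3 -m crank '[[[0,0,0,0,0.3],[0,0,0,0,0.2],[0,0,0,0,0],[0,0,0,0,0],[0,0,0,0,0],[0,0,0,0,0]]]'
```

```text
time: 12.48
position: [0.5234, 0.1294, 0.0812]
tool_rot: [2.266, 2.175, 0.001]
ft_force: [2.8, 3.1, 1.2]
grip_width: 0.218
grip_force: 40.0
time: 12.98
position: [0.5226, 0.1285, 0.0805]
tool_rot: [-2.267, -2.175, 0.002]
ft_force: [0.2, -0.2, 0.2]
grip_width: 0.495
grip_force: 0.0
```

Force rose at the expected height. It is released, so I retreat and check.

```bash
python3 -m crank '[[[0,0,-25,0,0],[0,0,-40,0,0],[0,0,-40,0,0],[0,0,-40,0,0],[-35,0,0,0,0],[-40,0,0,0,0],[-40,0,0,0,0],[-40,0,0,0,0],[-40,0,0,0,0],[0,0,0,0,0]]]'
python3 - <<'E'
from h import *
s=get_image("side");t=get_image("top")
print([b for b in blobs(s,(40,80,40),(85,255,255))[0] if b[0][4]<400 and b[1][1]>100])
print("expected top/bottom of handle",proj(s,(.5235,.129,.1175)),proj(s,(.5235,.129,.0675)))
print("grip",[b for b in blobs(t,(5,150,120),(18,255,255))[0] if b[1][0]<320])
cv2.imwrite("pics/s7.png",cv2.resize(s["pixels"][110:210,190:330,::-1],None,fx=5,fy=5,interpolation=2))
E
```

```text
time: 13.82
position: [0.5137, -0.0766, 0.2253]
tool_rot: [2.279, 2.159, -0.007]
ft_force: [0.6, -0.6, 0.3]
grip_width: 0.502
grip_force: 0.0
[]
expected top/bottom of handle (np.float64(247.496505344585), np.float64(152.67041900870905)) (np.float64(250.31811364742305), np.float64(168.86024201652285))
grip [([272, 212, 6, 11, 42], [275.5, 216.6])]
```

View pics/s7.png

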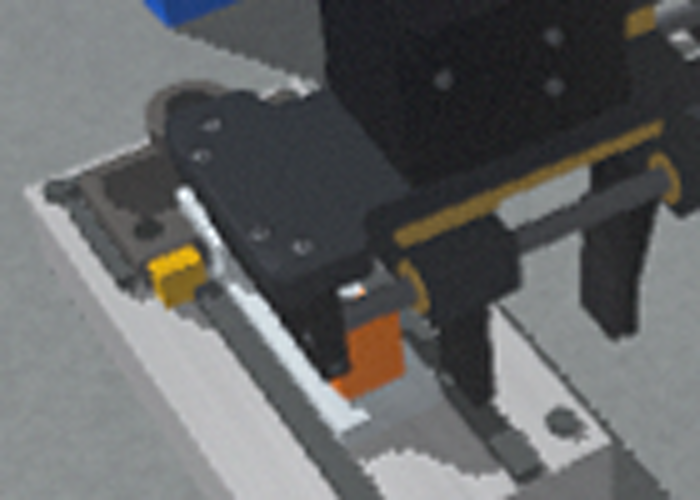

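The gripper hides the pin in this view. I move further off and check by numbers.

```bash
python3 -m crank '[[[-35,0,-10,0,0],[-40,0,0,0,0],[-40,0,0,0,0],[-30,0,0,0,0],[0,0,0,0,0],[0,0,0,0,0],[0,0,0,0,0]]]'
python3 - <<'E'
from h import *
s=get_image("side");t=get_image("top")
for im in (s,t):
    print([b for b in blobs(im,(40,80,40),(85,255,255))[0] if b[0][4]<400 and b[1][1]>100])
    for z in(.1175,.0675): print(proj(im,(.5235,.129,z)))
print("grip",[b for b in blobs(t,(5,150,120),(18,255,255))[0] if b[1][0]<320])
E
```

```text
time: 14.5
position: [0.5097, -0.2082, 0.2357]
tool_rot: [-2.263, -2.178, -0.002]
ft_force: [1.0, 0.7, -0.1]
grip_width: 0.498
grip_force: 0.0
[([244, 151, 11, 21, 168], [249.0, 160.4])]
(np.float64(247.496505344585), np.float64(152.67041900870905))
(np.float64(250.31811364742305), np.float64(168.86024201652285))
[([249, 213, 9, 7, 50], [252.8, 216.0])]
(np.float64(252.60583577679472), np.float64(215.96840002452035))
(np.float64(254.84096112159327), np.float64(216.80915907230175))
grip [([272, 212, 6, 11, 46], [275.3, 216.7])]
```

The handle blob sits exactly where a fully seated, upright pin should appear in both views, and the grip has not moved. Handing in.

```bash
python3 -c "
from bench import job
print(job.close_job())"
```

```text
the job is handed in; nothing more can be done
None
```

I pushed the clamp to its end stop, put the green pin down through it into the bore with its collar on the clamp, released it, and handed the job in at about 14.6 s; the final camera check matched a fully seated, upright pin, but no verdict was returned.

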